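Find where the dose carousel rubs and lock it there

ROBOT

A 6-joint arm with a two-finger parallel gripper is mounted at the origin on a cart in front of the work surface, level with it; the furniture and walls round the work are solid. World frame = base frame: x ahead of the robot, y to its left, z up, the work surface at z = 0. Lengths are in mm, angles in degrees, forces in N, time in s.
With the tool pointing down it reaches from about 300 to 850 mm from the base axis. Payload 4.2 kg.
Tool frame: the origin (TCP) lies midway between the tips of the shut fingers; the grasp point (between the pads) lies 19 mm behind it (env.grasp_offset is the distance from the TCP to the grasp point, in mm); z points along the fingers, y is the line along which they close (so a half turn about z gives the same grasp; the last joint's range is limited). The gripper opens to 91 mm and grips with 3 to 60 N. Pads are 32 mm wide; open, the fingers measure 118 mm over their backs; the gripper's body (76 mm by 178 mm) begins 60 mm behind the grasp point.
Start: joints at [-77.235, 18.312, 89.639, -0, 72.044, -1.146], TCP at [138.245, -558.15, 213.976] pointing down, gripper open.
Joint ranges: [-177.97, 177.97], [-48.28, 115.42], [12.27, 149.76], [-77.06, 257.06], [2.81, 150.46], [-146.56, 146.56]. Speed limits (degrees/s): [147.25, 147.25, 180, 180, 180, 180].

INTERFACE

Orientations are given as [roll, pitch, yaw] about the fixed x, y, z axes, in that order (R = Rz(yaw) Ry(pitch) Rx(roll)).
In Python, from workcell import env, optics gives the robot as it stands. The module is installed in compiled form; this text tells all that it offers.
- The arm moves only by the tool send_rows, never from a script. Its argument "targets" is a list that holds one entry, the list of rows, each a list of 7 numbers: the turn, a rotation vector about the world's x, y, z scaled (see below), then the shift along the world's x, y, z scaled (see below), then the closure, from -1 (fully open) to 1 (shut). In form: [[[rx, ry, rz, x, y, z, gripper], ...]]. A call has 1 to 12 rows; each row shifts and turns the commanded pose from where the row before left it; what a row does not reach is not made up. The controller multiplies each number of a shift by 0.2 m and each number of a turn by pi/2 rad. A row lasts 1/10 s, in which the tool goes at most 50 mm and 8.59 degrees, less where a joint would pass 70% of its speed; a pose out of reach is approached as far as the arm can. A call with a number of a shift or a turn outside -1 to 1 is refused whole. A call with a gripper value outside its range is refused whole. The fingers move at their own pace and stop on an object; "grip_force" is the grip in N (left out, the last holds). Time passes only in rows, so rows that do not move let the fingers close. It gives the time, the measured TCP pose, the force, the opening and the grip force at its end, in the units of the state.
- env.state(): the state, without advancing time (a new reading comes with each control period).
- optics.grab_frame(name): name is "scene" or "top"; returns (picture, depth): 420x560x3 uint8, red, green, blue; 420x560 float32, mm along the optical axis (not along the pixel's ray), 0 where there is no reading.
- optics.camera_info(name): a dict with "camera_matrix" (3x3 intrinsics, pixels), "k1" (the pictures are not rectified: a ray, as slopes to the right and down, at radius r is drawn at 1 + k1 r^2 times it, then the intrinsics apply), "R" (3x3) and "t" (3): a world point X has camera coordinates R X + t. Camera axes: x right, y down, z forward; pixel columns grow to the right and rows downward; lengths in mm; the calibration is good to about 2 mm. A picture is of the moment at which its call begins. camera_info takes no time and is no camera call.
- env.job_done(): hands the job in; it is judged then, once.
Trained networks look in the newest picture that a camera, given by its name, has taken for a name from the list of things; names that differ only in an ending like _2 or _b are one class to them, and where a whole thing is asked for, a point or a joint stands for the part that bears it (a point fixed in the world has none). Each returns a list of dicts, best first, with "conf" (0 to 1); they miss things now and then, are a little off and sometimes report something else, mostly with a low value. They report only what shows in the picture. A call takes as long as a camera call.
- optics.silhouettes(camera, name): "mask" (420x560 bool, what is visible of it) and "at" ([column, row] in pixels, amid what is visible of it).
- optics.place_of(camera, name): "at" ([column, row] in pixels: a listed point, or the origin of a listed thing).
The state is a dict: "time_s": time; "qpos": joint angles; "qvel": joint speeds; "effort": joint torques, N m; "ee_pos": TCP position; "ee_rot": TCP orientation; "force": force on the tool from outside, world axes, zero at the start; "torque": the same for the moment, N m; "gripper_width": finger opening in mm; "gripper_force": force on a finger pad.
Only numpy, scipy, OpenCV 4.12 (cv2) and the standard library are available. Lean on these libraries where they do the work, as an engineer would, in place of code of your own. Each camera call takes 0.05 s, during which the arm holds its last target. There are 200 camera calls.

TASK

The hand-turned dose carousel rubs at one place in its round. Turn the disc gently by its upright handle, feel for the place where it drags, and leave the disc standing in the middle of that tight place; then push the brake slide gently in until it meets the disc, let go, and leave the things around it where they are.

Things in the scene. Friction and masses are not known exactly. Their poses are not given: they have to be found in the camera images.
- stand: Fixed base of the dose carousel: round grey foot 204 mm across, white housing 190 mm across, side arm reaching 200 mm from the middle along its +y. Origin: on the table on the disc's axis; z up. The white disc on it is 190 mm across, its top 52 mm above the table, with eleven dose wells 4 mm high and a hub 6 mm high.
- carousel (a joint): Angle of the disc (rad), anticlockwise from above positive, no stops; at 0 the handle is on the stand's +x axis. Drag at the handle is about 1 N all round except at one unseen tight place, different every time, over 0.8 rad from the start: within 0.3 rad of its middle the drag rises smoothly to more than 10 N and falls again. It can be turned through both ways and stays where let go.
- handle_grip (a point): Middle of the gripping length of the black upright handle on the disc, 65 mm from the disc's axis: a round post 16 mm across (19 mm at its top end) from 54 to 99 mm above the table; this point is 82 mm above the table. The post spins freely on its own pin, so the gripper need not turn while leading it round.
- pad: Friction pad under the disc, hidden in the housing, 44 mm from the axis on the same radius as the handle (it turns with the disc). Origin 36 mm above the table. It touches nothing except at the tight place, where it is pressed with up to about 20 N.
- brake: Grey brake slide on the stand's side arm. Origin on its slide line at table height; in the stand's frame y = 150 mm with the brake fully off, 147 to 150 mm at the start, and falling as it slides toward the disc (-y of the stand); its rubber shoe meets the disc's rim at about 136 mm. It takes about 3 N to slide and stays where it is left.
- brake_tab (a point): Middle of the outer face (looking along +y of the stand) of the upright grey push tab of the brake slide: 40 mm wide along the stand's x, 10 mm thick, its top 79 mm above the table; this point is 66 mm above the table, about 180 mm from the disc's axis.
- pill_bottle: Bystander: amber screw-cap tablet bottle, 43 mm across, 77 mm tall; origin under its middle.
- carton_low: Bystander: flat carton 45x100x30 mm; origin under its middle.
- dose_cards: Bystander: stack of cards 65x89x36 mm; origin under its middle.
- cream_tube: Bystander: small cream tube lying down, 24x76x24 mm, in front of the carousel; origin under its middle.
- marker: Bystander: short marker lying down, 21x85x20 mm, beside the brake; origin under its middle.
- carton_tall: Bystander: small carton standing on edge, 20x60x75 mm, beside the carousel on the side away from the brake; origin under its middle.

How it is judged:
By the outcome, as a careful person would: the job done as asked, in the order asked, and still so for the second after the job is handed in, with the robot touching nothing.
It also fails if it takes over 67 s, if anything falls off the work surface, if the arm or the gripper's body presses on something with over 40 N, if the wrist force passes 120 N, or if a joint passes its speed limit or range.

## Working session

There is one attempt and no reset: what is moved stays moved. The work goes in short steps, Python scripts to look and compute and a tool call to move; the robot and the scene stay as the last step left them, time stands still between calls to the robot, and variables do not carry over. Pictures are saved under pics/ and viewed, at most 10 in all, crops included, and the job is handed in when it is done.

Besides the shell and the picture viewer there is one more tool, called after "Emit:" as name(argument=value, ...), one argument or row to a line, values as JSON. send_rows: Moves the arm, as the interface text tells. Its arguments: {"type":"object","properties":{"targets":{"type":"array"},"grip_force":{"type":"number"}},"required":["targets"]}

```bash
mkdir -p pics; cat > h.py <<'E'
import numpy as np, cv2
from workcell import env, optics
def ray(cam,px):
    c=optics.camera_info(cam);K=np.array(c["camera_matrix"]);R=np.array(c["R"]);t=np.array(c["t"])
    d=np.linalg.solve(K,[px[0],px[1],1.])[:2];u=d.copy()
    for _ in range(20): u=d/(1+c["k1"]*(u@u))
    return R,t,np.array([u[0],u[1],1.])
def at_z(cam,px,z):
    R,t,u=ray(cam,px);o=-R.T@t;v=R.T@u
    return o+v*(z-o[2])/v[2]
def at_depth(cam,px,d):
    R,t,u=ray(cam,px);return R.T@(u*d-t)
E
python3 - <<'E'
from h import *
for cam in("scene","top"):
    p,d=optics.grab_frame(cam);cv2.imwrite(f"pics/{cam}0.png",p[:,:,::-1])
    R=np.array(optics.camera_info(cam)["R"]);print(cam,-R.T@np.array(optics.camera_info(cam)["t"]))
    for n,z in dict(stand=0,carousel=52,handle_grip=82,brake=0,brake_tab=66,pill_bottle=0,carton_low=0,dose_cards=0,cream_tube=0,marker=0,carton_tall=0).items():
        for r in optics.place_of(cam,n)[:2]:
            print(n,round(r["conf"],2),np.round(r["at"]),np.round(at_z(cam,r["at"],z)))
print(env.state())
E
```

```text
scene [-98.0521694  842.7337357  650.16861408]
stand 0.91 [253. 234.] [521.  84.   0.]Traceback (most recent call last):
  File "<stdin>", line 6, in <module>
ValueError: it knows: brake, brake_tab, carton_low, carton_tall, cream_tube, dose_cards, handle_grip, marker, pad, pill_bottle, stand
```

```bash

python3 - <<'E'
from h import *
for cam in("scene","top"):
    p,d=optics.grab_frame(cam);cv2.imwrite(f"pics/{cam}0.png",p[:,:,::-1])
    R=np.array(optics.camera_info(cam)["R"]);print(cam,-R.T@np.array(optics.camera_info(cam)["t"]))
    for n,z in dict(stand=0,handle_grip=82,brake=0,brake_tab=66,pill_bottle=0,carton_low=0,dose_cards=0,cream_tube=0,marker=0,carton_tall=0).items():
        for r in optics.place_of(cam,n)[:2]:
            print(n,round(r["conf"],2),np.round(r["at"]),np.round(at_z(cam,r["at"],z)))
print(env.state())
E
```

```text
scene [-98.0521694  842.7337357  650.16861408]
stand 0.81 [251. 239.] [513. 104.   0.]
stand 0.27 [352. 206.] [ 375. -198.    0.]
handle_grip 0.52 [240. 198.] [577.  63.  82.]
brake 0.84 [203. 258.] [558. 236.   0.]
brake_tab 0.83 [189. 242.] [559. 272.  66.]
pill_bottle 0.64 [355. 206.] [ 366. -199.    0.]
carton_low 0.78 [344. 186.] [ 455. -296.    0.]
dose_cards 0.93 [375. 186.] [ 371. -348.    0.]
cream_tube 0.75 [290. 260.] [380. 122.   0.]
marker 0.63 [218. 278.] [478. 271.   0.]
carton_tall 0.69 [291. 213.] [499. -65.   0.]
carton_tall 0.64 [288. 259.] [385. 123.   0.]
top [ 297.10439383   27.17275935 1375.94945256]
handle_grip 0.39 [268. 179.] [573.  56.  82.]
handle_grip 0.26 [307. 208.] [493. -56.  82.]
brake 0.81 [207. 190.] [551. 243.   0.]
brake_tab 0.88 [198. 183.] [560. 258.  66.]
pill_bottle 0.77 [349. 255.] [ 368. -190.    0.]
pill_bottle 0.49 [307. 209.] [504. -63.   0.]
carton_low 0.71 [384. 225.] [ 460. -292.    0.]
carton_low 0.28 [255. 200.] [527.  97.   0.]
dose_cards 0.92 [405. 260.] [ 357. -355.    0.]
cream_tube 0.73 [247. 246.] [387. 115.   0.]
marker 0.76 [194. 219.] [462. 276.   0.]
carton_tall 0.51 [305. 206.] [510. -56.   0.]
{'time_s': 1.2, 'qpos': array([-7.72343010e+01,  1.83122582e+01,  8.96389426e+01,  6.33597355e-04,
        7.20435309e+01, -1.14470244e+00]), 'qvel': array([-0.06585269,  0.0358369 , -0.04364749,  0.06118259, -0.08380317,
       -0.12436009]), 'effort': array([ 5.87298728e-04, -4.12367070e+01, -2.32232273e+01,  7.26256915e-02,
        3.76724184e-02,  9.15073883e-06]), 'ee_pos': array([ 138.25291463, -558.15267859,  213.97272086]), 'ee_rot': array([ 1.79994721e+02, -4.97388133e-04,  1.39102061e+01]), 'force': array([-0.00911638,  0.24106858, -0.40389952]), 'torque': array([0.03355339, 0.0472155 , 0.00516129]), 'gripper_force': 0.0, 'gripper_width': 91.00477013183176}
```

View pics/top0.png

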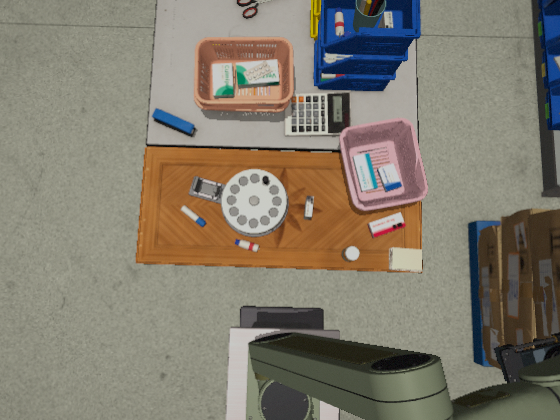

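View pics/scene0.png

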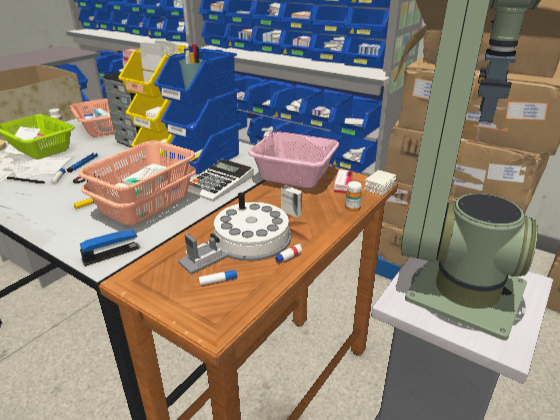

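Top view: the disc is at about (254,201), the handle at (265,181), and the brake slide at (205,187) with its tab on the left. The marker is at (193,216), the tube at (247,245) and the tall carton at (309,207). Next I'll refine these with depth.

```bash

cat >> h.py <<'E'
def cloud(cam):
    p,d=optics.grab_frame(cam);c=optics.camera_info(cam);K=np.array(c["camera_matrix"]);R=np.array(c["R"]);t=np.array(c["t"])
    u=np.stack(np.meshgrid(np.arange(560.),np.arange(420.)),-1).reshape(-1,1,2)
    n=cv2.undistortPoints(u,K,np.array([c["k1"],0,0,0,0.]))[:,0]
    X=(np.c_[n,np.ones(len(n))]*d.reshape(-1,1)-t)@R
    X[d.ravel()==0]=np.nan
    return p,X.reshape(420,560,3)
E
python3 - <<'E'
from h import *
from scipy.optimize import least_squares
for cam in("top","scene"):
    p,X=cloud(cam);P=X.reshape(-1,3)
    near=np.linalg.norm(P[:,:2]-[525,88],axis=1)
    D=P[(near<110)&(P[:,2]>46)&(P[:,2]<62)]
    print(cam,len(D),"z med",np.median(D[:,2]), D[:,:2].min(0),D[:,:2].max(0))
    h=cv2.minEnclosingCircle(D[:,:2].astype(np.float32));print("enclosing",h)
    H=P[(near<110)&(P[:,2]>70)];print("high",len(H),H.mean(0),"\n",H.round()[:40:2])
    T=P[(np.linalg.norm(P[:,:2]-[557,250],axis=1)<60)&(P[:,2]>62)];print("tab",len(T),T.round()[::max(1,len(T)//30)])
    tb=P[(near<400)&(abs(P[:,2])<10)];print("table",np.median(tb[:,2]))
E
```

```text
top 3197 z med 52.83088905205067 [422.89711446   3.029745  ] [610.45805709 190.45924985]
enclosing ((517.700927734375, 96.86702728271484), 95.35598754882812)
high 41 [572.3353594   64.66249103  94.11024741] 
 [[583.  68.  91.]
 [582.  63.  98.]
 [579.  68.  99.]
 [580.  63.  93.]
 [576.  71.  99.]
 [576.  65.  96.]
 [576.  60.  98.]
 [573.  74.  96.]
 [572.  68. 101.]
 [573.  62. 100.]
 [574.  57.  93.]
 [569.  68. 103.]
 [571.  62.  96.]
 [570.  57. 100.]
 [568.  68.  95.]
 [568.  62.  97.]
 [569.  71.  73.]
 [565.  65.  96.]
 [568.  60.  81.]
 [566.  65.  77.]]
tab 64 [[577. 263.  82.]
 [578. 259.  75.]
 [575. 265.  74.]
 [574. 258.  80.]
 [571. 266.  80.]
 [572. 261.  77.]
 [574. 257.  70.]
 [569. 264.  77.]
 [569. 258.  78.]
 [565. 266.  79.]
 [565. 260.  81.]
 [563. 269.  78.]
 [562. 263.  81.]
 [565. 259.  69.]
 [560. 266.  78.]
 [560. 260.  78.]
 [556. 271.  83.]
 [556. 265.  81.]
 [558. 261.  72.]
 [553. 268.  80.]
 [554. 263.  77.]
 [551. 271.  76.]
 [551. 265.  79.]
 [549. 275.  73.]
 [548. 268.  79.]
 [550. 264.  70.]
 [545. 271.  78.]
 [545. 265.  81.]
 [542. 273.  79.]
 
[... 634 characters left out ...]
 [572.  74.  85.]]
tab 108 [[575. 266.  80.]
 [569. 263.  80.]
 [570. 265.  78.]
 [573. 268.  76.]
 [563. 268.  80.]
 [560. 262.  78.]
 [565. 270.  77.]
 [556. 269.  80.]
 [571. 271.  73.]
 [561. 271.  77.]
 [551. 270.  80.]
 [573. 270.  69.]
 [556. 272.  77.]
 [548. 271.  79.]
 [576. 268.  64.]
 [561. 272.  72.]
 [547. 275.  79.]
 [542. 271.  78.]
 [564. 272.  68.]
 [550. 276.  76.]
 [542. 274.  78.]
 [538. 268.  76.]
 [560. 273.  67.]
 [544. 279.  77.]
 [537. 275.  77.]
 [564. 273.  63.]
 [551. 275.  69.]
 [538. 278.  76.]
 [539. 269.  70.]
 [546. 275.  68.]
 [538. 272.  70.]
 [549. 275.  64.]
 [542. 272.  66.]
 [544. 277.  64.]
 [540. 272.  64.]
 [542. 276.  62.]]
table 0.6143096982047971
```

```bash
python3 - <<'E'
from h import *
for cam,(a,b,c,e) in dict(top=(150,260,170,330),scene=(170,300,160,320)).items():
    p,_=optics.grab_frame(cam);cv2.imwrite(f"pics/{cam}1.png",cv2.resize(p[a:b,c:e,::-1],None,fx=4.5,fy=4.5,interpolation=2))
E
```

```text
(no output)
```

View pics/top1.png

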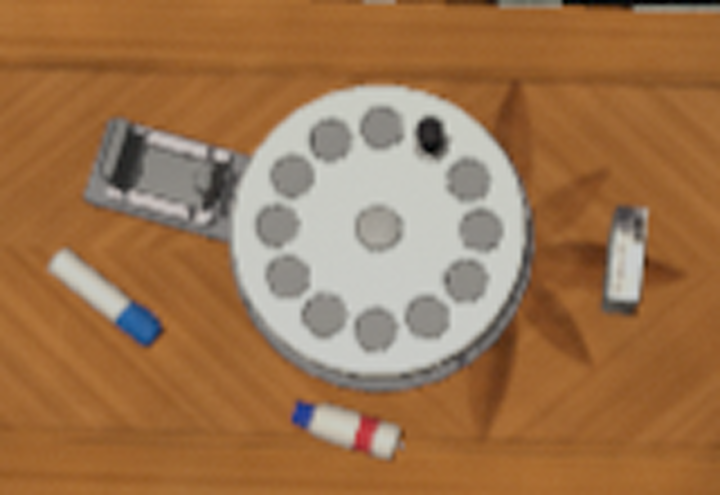

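View pics/scene1.png

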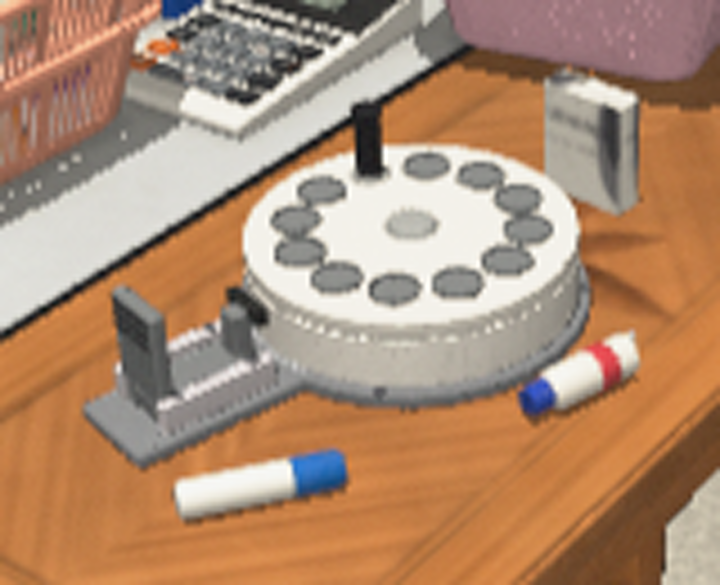

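The top view confirms the layout. The disc axis is at about (515,98) mm, and the handle at (570,67), which puts it 64 mm from the axis. The tab top is at (559,266), so the stand's yaw is about -14.4°. In the scene crop the handle stands clear of everything around it. I'll move above the handle.

Emit:
send_rows(
  targets=[
    [[0,0,0,0.135,0.195,0,-1],[0,0,0,0.135,0.195,0,-1],[0,0,0,0.135,0.195,0,-1],[0,0,0,0.135,0.195,0,-1],[0,0,0,0.135,0.195,0,-1],[0,0,0,0.135,0.195,0,-1],[0,0,0,0.135,0.195,0,-1],[0,0,0,0.135,0.195,0,-1],[0,0,0,0.135,0.195,0,-1],[0,0,0,0.135,0.195,0,-1],[0,0,0,0.135,0.195,0,-1],[0,0,0,0.135,0.195,0,-1]],
  ],
)

```text
time_s: 2.6
ee_pos: [463.1, -88.3, 214.3]
ee_rot: [180.0, -0.0, 13.9]
force: [0.9, -0.8, 0.9]
gripper_width: 91.2
gripper_force: 0.0
```

Emit:
send_rows(
  targets=[
    [[0,0,0,0.135,0.195,0,-1],[0,0,0,0.135,0.195,0,-1],[0,0,0,0.135,0.195,0,-1],[0,0,0,0.135,0.195,0,-1],[0,0,0,0,0,0,-1],[0,0,0,0,0,0,-1]],
  ],
)

```text
time_s: 3.2
ee_pos: [570.2, 66.5, 213.4]
ee_rot: [180.0, 0.1, 14.0]
force: [-0.9, -0.4, -0.3]
gripper_width: 91.1
gripper_force: 0.0
```

Emit:
send_rows(
  targets=[
    [[0,0,0,0,0,-0.2,-1],[0,0,0,0,0,-0.2,-1],[0,0,0,0,0,-0.2,-1],[0,0,0,0,0,-0.1,-1],[0,0,0,0,0,-0.04,-1],[0,0,0,0,0,0,-1]],
  ],
)

```text
time_s: 3.8
ee_pos: [569.4, 64.7, 65.6]
ee_rot: [180.0, 0.1, 13.8]
force: [-0.1, -0.4, -0.1]
gripper_width: 91.3
gripper_force: 0.0
```

Emit:
send_rows(
  targets=[
    [[0,0,0,0,0,0,1],[0,0,0,0,0,0,1],[0,0,0,0,0,0,1],[0,0,0,0,0,0,1],[0,0,0,0,0,0,1],[0,0,0,0,0,0,1],[0,0,0,0,0,0,1],[0,0,0,0,0,0,1]],
  ],
  grip_force=25,
)

```text
time_s: 4.6
ee_pos: [570.2, 65.9, 65.9]
ee_rot: [180.0, 0.0, 13.9]
force: [0.3, -1.2, -0.4]
gripper_width: 30.4
gripper_force: 0.0
```

Emit:
send_rows(
  targets=[
    [[0,0,0,0,0,0,1],[0,0,0,0,0,0,1],[0,0,0,0,0,0,1],[0,0,0,0,0,0,1],[0,0,0,0,0,0,1]],
  ],
)

```text
time_s: 5.1
ee_pos: [570.1, 65.9, 65.9]
ee_rot: [-180.0, 0.0, 13.9]
force: [-0.6, 0.7, -0.1]
gripper_width: 15.8
gripper_force: 25.0
```

```bash
python3 - <<'E'
import numpy as np
a0=np.arctan2(67-98,570-515)
for k in range(32):
    a=a0+.2*k; d=65*np.array([np.cos(a+.2)-np.cos(a),np.sin(a+.2)-np.sin(a)])/200
    print(k,round(a+.2,2),d.round(3))
E
```

```text
0 -0.31 [0.026 0.059]
1 -0.11 [0.014 0.063]
2 0.09 [0.001 0.065]
3 0.29 [-0.012  0.064]
4 0.49 [-0.024  0.06 ]
5 0.69 [-0.036  0.054]
6 0.89 [-0.046  0.046]
7 1.09 [-0.054  0.036]
8 1.29 [-0.06   0.024]
9 1.49 [-0.064  0.012]
10 1.69 [-0.065 -0.001]
11 1.89 [-0.063 -0.014]
12 2.09 [-0.059 -0.026]
13 2.29 [-0.053 -0.037]
14 2.49 [-0.044 -0.047]
15 2.69 [-0.034 -0.055]
16 2.89 [-0.023 -0.061]
17 3.09 [-0.01  -0.064]
18 3.29 [ 0.003 -0.065]
19 3.49 [ 0.016 -0.063]
20 3.69 [ 0.028 -0.059]
21 3.89 [ 0.039 -0.052]
22 4.09 [ 0.049 -0.043]
23 4.29 [ 0.056 -0.033]
24 4.49 [ 0.061 -0.021]
25 4.69 [ 0.064 -0.008]
26 4.89 [0.065 0.005]
27 5.09 [0.062 0.018]
28 5.29 [0.058 0.03 ]
29 5.49 [0.051 0.041]
30 5.69 [0.042 0.05 ]
31 5.89 [0.031 0.057]
```

Emit:
send_rows(
  targets=[
    [[0,0,0,0.013,0.03,0,1],[0,0,0,0.013,0.03,0,1]],
  ],
)

```text
time_s: 5.3
ee_pos: [575.5, 78.0, 65.9]
ee_rot: [180.0, 0.0, 13.9]
force: [-0.2, -1.0, -0.1]
gripper_width: 16.4
gripper_force: 25.0
```

Emit:
send_rows(
  targets=[
    [[0,0,0,0.007,0.032,0,1],[0,0,0,0.007,0.031,0,1]],
  ],
)

```text
time_s: 5.5
ee_pos: [578.4, 91.1, 65.9]
ee_rot: [180.0, 0.0, 13.9]
force: [-2.0, -0.6, -0.5]
gripper_width: 16.2
gripper_force: 25.0
```

Emit:
send_rows(
  targets=[
    [[0,0,0,0.001,0.033,0,1],[0,0,0,0,0.032,0,1]],
  ],
)

```text
time_s: 5.7
ee_pos: [578.5, 104.1, 65.9]
ee_rot: [180.0, -0.0, 13.9]
force: [-0.5, -0.7, -0.6]
gripper_width: 16.0
gripper_force: 25.0
```

Emit:
send_rows(
  targets=[
    [[0,0,0,-0.006,0.032,0,1],[0,0,0,-0.006,0.032,0,1]],
  ],
)

```text
time_s: 5.9
ee_pos: [576.1, 116.9, 65.9]
ee_rot: [180.0, -0.0, 13.9]
force: [0.4, -0.9, -0.7]
gripper_width: 16.4
gripper_force: 25.0
```

Emit:
send_rows(
  targets=[
    [[0,0,0,-0.012,0.03,0,1],[0,0,0,-0.012,0.03,0,1]],
  ],
)

```text
time_s: 6.1
ee_pos: [571.2, 128.8, 65.9]
ee_rot: [180.0, -0.0, 13.9]
force: [0.9, -1.3, -1.9]
gripper_width: 16.0
gripper_force: 25.0
```

Emit:
send_rows(
  targets=[
    [[0,0,0,-0.018,0.027,0,1],[0,0,0,-0.018,0.027,0,1]],
  ],
)

```text
time_s: 6.3
ee_pos: [563.9, 139.6, 66.0]
ee_rot: [-180.0, -0.0, 13.9]
force: [2.0, -0.5, -2.3]
gripper_width: 16.0
gripper_force: 25.0
```

Emit:
send_rows(
  targets=[
    [[0,0,0,-0.023,0.023,0,1],[0,0,0,-0.023,0.023,0,1]],
  ],
)

```text
time_s: 6.5
ee_pos: [554.6, 148.8, 66.0]
ee_rot: [-180.0, -0.0, 13.9]
force: [2.5, -0.0, -2.0]
gripper_width: 15.9
gripper_force: 25.0
```

Emit:
send_rows(
  targets=[
    [[0,0,0,-0.027,0.018,0,1],[0,0,0,-0.027,0.018,0,1]],
  ],
)

```text
time_s: 6.7
ee_pos: [543.6, 156.0, 66.0]
ee_rot: [-180.0, -0.0, 13.9]
force: [1.3, 1.8, -1.7]
gripper_width: 16.0
gripper_force: 25.0
```

Emit:
send_rows(
  targets=[
    [[0,0,0,-0.03,0.012,0,1],[0,0,0,-0.03,0.012,0,1]],
  ],
)

```text
time_s: 6.9
ee_pos: [531.5, 160.8, 66.0]
ee_rot: [-180.0, -0.0, 13.9]
force: [1.9, 2.8, -2.3]
gripper_width: 15.7
gripper_force: 25.0
```

Emit:
send_rows(
  targets=[
    [[0,0,0,-0.032,0.006,0,1],[0,0,0,-0.032,0.006,0,1]],
  ],
)

```text
time_s: 7.1
ee_pos: [518.5, 163.0, 66.0]
ee_rot: [-180.0, 0.0, 13.9]
force: [-0.2, 3.0, -2.1]
gripper_width: 15.9
gripper_force: 25.0
```

Emit:
send_rows(
  targets=[
    [[0,0,0,-0.032,0,0,1],[0,0,0,-0.033,0,0,1]],
  ],
)

```text
time_s: 7.3
ee_pos: [505.2, 162.7, 65.9]
ee_rot: [-180.0, 0.1, 13.9]
force: [-0.1, 3.0, -1.8]
gripper_width: 16.3
gripper_force: 25.0
```

Emit:
send_rows(
  targets=[
    [[0,0,0,-0.032,-0.006,0,1],[0,0,0,-0.032,-0.007,0,1]],
  ],
)

```text
time_s: 7.5
ee_pos: [492.4, 159.7, 66.0]
ee_rot: [180.0, 0.1, 13.9]
force: [-0.5, 2.3, -2.2]
gripper_width: 16.1
gripper_force: 25.0
```

Emit:
send_rows(
  targets=[
    [[0,0,0,-0.03,-0.013,0,1],[0,0,0,-0.029,-0.013,0,1]],
  ],
)

```text
time_s: 7.7
ee_pos: [480.7, 154.3, 65.9]
ee_rot: [180.0, 0.1, 13.9]
force: [-0.5, 1.7, -1.5]
gripper_width: 15.9
gripper_force: 25.0
```

Emit:
send_rows(
  targets=[
    [[0,0,0,-0.027,-0.018,0,1],[0,0,0,-0.026,-0.019,0,1]],
  ],
)

```text
time_s: 7.9
ee_pos: [470.4, 146.8, 65.9]
ee_rot: [180.0, 0.0, 13.9]
force: [-0.2, 2.3, -2.1]
gripper_width: 16.2
gripper_force: 25.0
```

Emit:
send_rows(
  targets=[
    [[0,0,0,-0.022,-0.023,0,1],[0,0,0,-0.022,-0.024,0,1]],
  ],
)

```text
time_s: 8.1
ee_pos: [461.8, 137.4, 65.9]
ee_rot: [180.0, 0.0, 13.9]
force: [0.3, 0.3, -1.6]
gripper_width: 16.5
gripper_force: 25.0
```

Emit:
send_rows(
  targets=[
    [[0,0,0,-0.017,-0.027,0,1],[0,0,0,-0.017,-0.028,0,1]],
  ],
)

```text
time_s: 8.3
ee_pos: [455.1, 126.4, 65.9]
ee_rot: [180.0, 0.0, 13.9]
force: [-0.2, 0.2, -2.0]
gripper_width: 15.9
gripper_force: 25.0
```

Emit:
send_rows(
  targets=[
    [[0,0,0,-0.011,-0.03,0,1],[0,0,0,-0.012,-0.031,0,1]],
  ],
)

```text
time_s: 8.5
ee_pos: [450.7, 114.2, 65.9]
ee_rot: [180.0, 0.0, 13.9]
force: [-0.3, 0.7, -2.2]
gripper_width: 16.2
gripper_force: 25.0
```

Emit:
send_rows(
  targets=[
    [[0,0,0,-0.005,-0.032,0,1],[0,0,0,-0.005,-0.032,0,1]],
  ],
)

```text
time_s: 8.7
ee_pos: [448.8, 101.4, 66.0]
ee_rot: [180.0, -0.0, 13.9]
force: [0.3, -0.2, -2.4]
gripper_width: 16.2
gripper_force: 25.0
```

Emit:
send_rows(
  targets=[
    [[0,0,0,0.001,-0.032,0,1],[0,0,0,0.002,-0.033,0,1]],
  ],
)

```text
time_s: 8.9
ee_pos: [449.5, 88.9, 66.0]
ee_rot: [-179.9, -0.0, 13.9]
force: [-1.5, 6.7, -2.2]
gripper_width: 16.1
gripper_force: 25.0
```

Emit:
send_rows(
  targets=[
    [[0,0,0,0.008,-0.031,0,1],[0,0,0,0.008,-0.032,0,1]],
  ],
)

```text
time_s: 9.1
ee_pos: [452.5, 76.7, 66.0]
ee_rot: [-179.9, 0.0, 13.9]
force: [-2.2, 5.7, -1.4]
gripper_width: 15.9
gripper_force: 25.0
```

Emit:
send_rows(
  targets=[
    [[0,0,0,0.014,-0.029,0,1],[0,0,0,0.014,-0.03,0,1]],
  ],
)

```text
time_s: 9.3
ee_pos: [458.6, 64.1, 66.0]
ee_rot: [180.0, -0.0, 13.9]
force: [0.2, 0.5, -1.9]
gripper_width: 16.1
gripper_force: 25.0
```

Emit:
send_rows(
  targets=[
    [[0,0,0,0.019,-0.026,0,1],[0,0,0,0.02,-0.026,0,1]],
  ],
)

```text
time_s: 9.5
ee_pos: [466.7, 53.5, 65.9]
ee_rot: [180.0, -0.0, 13.9]
force: [0.1, 0.7, -2.2]
gripper_width: 16.3
gripper_force: 25.0
```

The drag shows up between about y=101 and y=64 on the near (-x) side. I'll fit the circle and plan fine sweeps in both directions.

```bash
python3 - <<'E'
import numpy as np
from scipy.optimize import least_squares
P=np.array([[570.1,65.9],[575.5,78],[578.4,91.1],[578.5,104.1],[576.1,116.9],[571.2,128.8],[563.9,139.6],[554.6,148.8],[543.6,156],[531.5,160.8],[518.5,163],[505.2,162.7],[492.4,159.7],[480.7,154.3],[470.4,146.8],[461.8,137.4],[455.1,126.4],[450.7,114.2],[448.8,101.4],[449.5,88.9],[452.5,76.7],[458.6,64.1],[466.7,53.5]])
s=least_squares(lambda c:np.hypot(*(P-c[:2]).T)-c[2],[515,98,65]);c=s.x;print(c,np.abs(s.fun).max())
print((np.unwrap(np.arctan2(*(P-c[:2]).T[::-1]))).round(2))
a=np.arctan2(53.5-c[1],466.7-c[0])
for k in range(20):
    b=a-.05;print(k,round(b%6.283,3),((np.array([np.cos(b)-np.cos(a),np.sin(b)-np.sin(a)]))*65/200).round(4));a=b
E
```

```text
[513.7611193   98.30290636  64.99042929] 0.1200129524620337
[-0.52 -0.32 -0.11  0.09  0.29  0.49  0.69  0.89  1.09  1.29  1.5   1.7
  1.91  2.1   2.3   2.5   2.69  2.89  3.09  3.29  3.48  3.7   3.9 ]
0 3.852 [-0.0109  0.012 ]
1 3.802 [-0.0103  0.0126]
2 3.752 [-0.0096  0.0131]
3 3.702 [-0.009   0.0135]
4 3.652 [-0.0083  0.014 ]
5 3.602 [-0.0076  0.0144]
6 3.552 [-0.0069  0.0147]
7 3.502 [-0.0061  0.0151]
8 3.452 [-0.0054  0.0153]
9 3.402 [-0.0046  0.0156]
10 3.352 [-0.0038  0.0158]
11 3.302 [-0.003  0.016]
12 3.252 [-0.0022  0.0161]
13 3.202 [-0.0014  0.0162]
14 3.152 [-0.0006  0.0162]
15 3.102 [0.0002 0.0162]
16 3.052 [0.001  0.0162]
17 3.002 [0.0019 0.0161]
18 2.952 [0.0027 0.016 ]
19 2.902 [0.0035 0.0159]
```

Emit:
send_rows(
  targets=[
    [[0,0,0,-0.011,0.012,0,1],[0,0,0,-0.01,0.0125,0,1],[0,0,0,-0.01,0.013,0,1]],
  ],
)

```text
time_s: 9.8
ee_pos: [460.2, 61.6, 66.0]
ee_rot: [179.9, -0.1, 14.0]
force: [2.4, -3.5, -3.1]
gripper_width: 16.2
gripper_force: 25.0
```

Emit:
send_rows(
  targets=[
    [[0,0,0,-0.009,0.0135,0,1]],
  ],
)

```text
time_s: 9.9
ee_pos: [458.9, 63.7, 66.1]
ee_rot: [179.8, -0.1, 14.0]
force: [3.8, -8.9, -5.6]
gripper_width: 16.0
gripper_force: 25.0
```

Emit:
send_rows(
  targets=[
    [[0,0,0,-0.008,0.014,0,1]],
  ],
)

```text
time_s: 10.0
ee_pos: [457.2, 66.5, 66.1]
ee_rot: [179.8, -0.1, 14.0]
force: [2.1, -4.9, -3.3]
gripper_width: 16.0
gripper_force: 25.0
```

Emit:
send_rows(
  targets=[
    [[0,0,0,-0.0075,0.0145,0,1]],
  ],
)

```text
time_s: 10.1
ee_pos: [455.4, 69.8, 66.1]
ee_rot: [179.9, -0.1, 14.0]
force: [1.4, -0.9, -1.7]
gripper_width: 16.2
gripper_force: 25.0
```

Emit:
send_rows(
  targets=[
    [[0,0,0,-0.007,0.0145,0,1]],
  ],
)

```text
time_s: 10.2
ee_pos: [453.8, 73.4, 66.1]
ee_rot: [180.0, -0.1, 13.9]
force: [1.7, -1.8, -3.7]
gripper_width: 15.9
gripper_force: 25.0
```

Emit:
send_rows(
  targets=[
    [[0,0,0,-0.006,0.015,0,1]],
  ],
)

```text
time_s: 10.3
ee_pos: [452.5, 76.6, 66.1]
ee_rot: [180.0, -0.1, 13.9]
force: [1.9, -1.5, -3.2]
gripper_width: 16.2
gripper_force: 25.0
```

Emit:
send_rows(
  targets=[
    [[0,0,0,-0.0055,0.0155,0,1]],
  ],
)

```text
time_s: 10.4
ee_pos: [451.5, 79.7, 66.1]
ee_rot: [-180.0, -0.1, 13.9]
force: [2.0, -1.2, -4.0]
gripper_width: 16.1
gripper_force: 25.0
```

Emit:
send_rows(
  targets=[
    [[0,0,0,-0.0045,0.0155,0,1]],
  ],
)

```text
time_s: 10.5
ee_pos: [450.5, 83.0, 66.0]
ee_rot: [-180.0, -0.0, 13.9]
force: [1.7, 0.9, -2.7]
gripper_width: 15.8
gripper_force: 25.0
```

Emit:
send_rows(
  targets=[
    [[0,0,0,-0.004,0.016,0,1]],
  ],
)

```text
time_s: 10.6
ee_pos: [449.8, 86.3, 66.1]
ee_rot: [-180.0, -0.1, 13.9]
force: [3.1, 1.6, -3.9]
gripper_width: 15.9
gripper_force: 25.0
```

Emit:
send_rows(
  targets=[
    [[0,0,0,-0.003,0.016,0,1]],
  ],
)

```text
time_s: 10.7
ee_pos: [449.2, 89.3, 66.0]
ee_rot: [-180.0, -0.0, 13.9]
force: [2.6, 1.1, -5.0]
gripper_width: 15.9
gripper_force: 25.0
```

Emit:
send_rows(
  targets=[
    [[0,0,0,-0.002,0.016,0,1]],
  ],
)

```text
time_s: 10.8
ee_pos: [448.9, 92.2, 66.0]
ee_rot: [180.0, -0.0, 13.9]
force: [3.5, 0.2, -4.5]
gripper_width: 16.3
gripper_force: 25.0
```

Emit:
send_rows(
  targets=[
    [[0,0,0,-0.0015,0.016,0,1]],
  ],
)

```text
time_s: 10.9
ee_pos: [448.6, 95.2, 66.0]
ee_rot: [180.0, -0.0, 13.9]
force: [4.9, -0.5, -5.0]
gripper_width: 15.8
gripper_force: 25.0
```

Emit:
send_rows(
  targets=[
    [[0,0,0,-0.0005,0.016,0,1]],
  ],
)

```text
time_s: 11.0
ee_pos: [448.5, 98.4, 66.0]
ee_rot: [180.0, -0.0, 13.9]
force: [3.7, -0.5, -5.2]
gripper_width: 16.3
gripper_force: 25.0
```

Emit:
send_rows(
  targets=[
    [[0,0,0,0,0.016,0,1]],
  ],
)

```text
time_s: 11.1
ee_pos: [448.6, 101.5, 66.0]
ee_rot: [180.0, -0.0, 13.9]
force: [4.8, -0.8, -4.8]
gripper_width: 16.3
gripper_force: 25.0
```

Emit:
send_rows(
  targets=[
    [[0,0,0,0.001,0.016,0,1]],
  ],
)

```text
time_s: 11.2
ee_pos: [448.8, 104.8, 66.0]
ee_rot: [180.0, -0.0, 13.9]
force: [3.7, -1.5, -5.3]
gripper_width: 15.9
gripper_force: 25.0
```

Emit:
send_rows(
  targets=[
    [[0,0,0,0.002,0.016,0,1]],
  ],
)

```text
time_s: 11.3
ee_pos: [449.2, 108.0, 66.0]
ee_rot: [180.0, -0.0, 13.9]
force: [4.9, -1.8, -5.4]
gripper_width: 16.2
gripper_force: 25.0
```

```bash
python3 - <<'E'
from h import *
ims=[]
for cam,(a,b,c,e) in dict(top=(160,250,190,310),scene=(170,290,180,300)).items():
    p,_=optics.grab_frame(cam);ims.append(cv2.resize(p[a:b,c:e,::-1],(400,400*(b-a)//(e-c)),interpolation=2))
    for r in optics.place_of(cam,"handle_grip")[:2]: print(cam,r["conf"],r["at"],at_z(cam,r["at"],82))
h=max(i.shape[0] for i in ims)
cv2.imwrite("pics/c2.png",np.hstack([np.pad(i,((0,h-i.shape[0]),(0,0),(0,0))) for i in ims]))
s=env.state();print(s["time_s"],s["force"],s["torque"],s["ee_pos"])
E
```

```text
11.5 [ 4.6432955  -0.53274862 -5.83384866] [-0.04106475 -0.77289247 -0.0083097 ] [449.19324584 108.12092685  66.03183292]
```

View pics/c2.png

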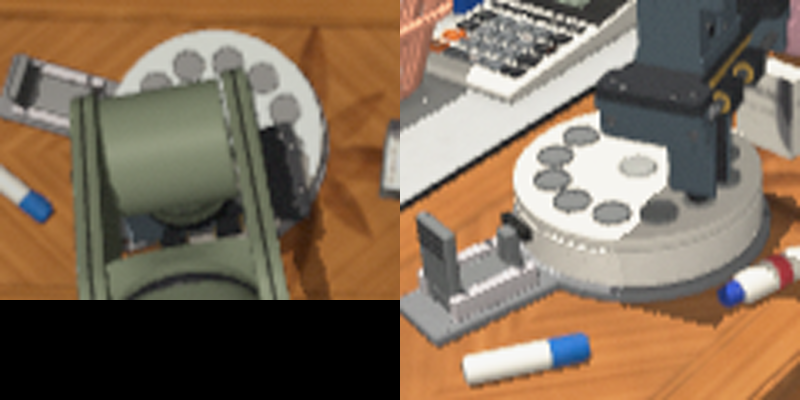

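The handle is still in the fingers and the bystanders haven't moved. Now a fine forward (anticlockwise) sweep, to compare with the backward one.

Emit:
send_rows(
  targets=[
    [[0,0,0,-0.002,-0.016,0,1]],
  ],
)

```text
time_s: 11.6
ee_pos: [448.8, 105.0, 66.0]
ee_rot: [-180.0, -0.1, 13.9]
force: [5.2, 0.2, -6.1]
gripper_width: 15.8
gripper_force: 25.0
```

Emit:
send_rows(
  targets=[
    [[0,0,0,-0.001,-0.016,0,1]],
  ],
)

```text
time_s: 11.7
ee_pos: [448.5, 101.6, 66.0]
ee_rot: [-180.0, -0.1, 13.9]
force: [4.9, -0.5, -5.0]
gripper_width: 16.4
gripper_force: 25.0
```

Emit:
send_rows(
  targets=[
    [[0,0,0,0,-0.016,0,1]],
  ],
)

```text
time_s: 11.8
ee_pos: [448.5, 98.4, 66.0]
ee_rot: [-180.0, -0.0, 13.9]
force: [5.5, 1.6, -6.1]
gripper_width: 15.9
gripper_force: 25.0
```

Emit:
send_rows(
  targets=[
    [[0,0,0,0.0005,-0.016,0,1]],
  ],
)

```text
time_s: 11.9
ee_pos: [448.6, 95.2, 66.0]
ee_rot: [-180.0, -0.0, 13.9]
force: [5.3, 1.5, -6.1]
gripper_width: 16.2
gripper_force: 25.0
```

Emit:
send_rows(
  targets=[
    [[0,0,0,0.0015,-0.016,0,1]],
  ],
)

```text
time_s: 12.0
ee_pos: [448.7, 92.0, 66.0]
ee_rot: [-180.0, -0.0, 13.9]
force: [4.6, 1.9, -4.0]
gripper_width: 16.2
gripper_force: 25.0
```

Emit:
send_rows(
  targets=[
    [[0,0,0,0.002,-0.016,0,1]],
  ],
)

```text
time_s: 12.1
ee_pos: [449.1, 89.4, 66.1]
ee_rot: [-179.9, -0.0, 13.8]
force: [5.0, 6.6, -5.2]
gripper_width: 16.2
gripper_force: 25.0
```

Emit:
send_rows(
  targets=[
    [[0,0,0,0.003,-0.016,0,1]],
  ],
)

```text
time_s: 12.2
ee_pos: [449.5, 87.0, 66.1]
ee_rot: [-179.8, -0.0, 13.8]
force: [4.1, 5.8, -5.5]
gripper_width: 15.8
gripper_force: 25.0
```

Emit:
send_rows(
  targets=[
    [[0,0,0,0.004,-0.016,0,1]],
  ],
)

```text
time_s: 12.3
ee_pos: [450.2, 83.5, 66.1]
ee_rot: [-179.8, -0.0, 13.8]
force: [3.0, 7.5, -4.7]
gripper_width: 16.1
gripper_force: 25.0
```

Emit:
send_rows(
  targets=[
    [[0,0,0,0.0045,-0.0155,0,1]],
  ],
)

```text
time_s: 12.4
ee_pos: [450.9, 80.9, 66.1]
ee_rot: [-179.8, -0.0, 13.8]
force: [4.1, 4.7, -4.3]
gripper_width: 15.8
gripper_force: 25.0
```

Emit:
send_rows(
  targets=[
    [[0,0,0,0.0055,-0.0155,0,1]],
  ],
)

```text
time_s: 12.5
ee_pos: [452.1, 77.1, 66.1]
ee_rot: [-179.9, -0.0, 13.9]
force: [3.6, 3.4, -4.3]
gripper_width: 16.0
gripper_force: 25.0
```

Emit:
send_rows(
  targets=[
    [[0,0,0,0.006,-0.015,0,1]],
  ],
)

```text
time_s: 12.6
ee_pos: [453.4, 73.8, 66.1]
ee_rot: [-179.9, 0.0, 13.9]
force: [3.7, 3.2, -4.1]
gripper_width: 16.1
gripper_force: 25.0
```

Emit:
send_rows(
  targets=[
    [[0,0,0,0.007,-0.0145,0,1]],
  ],
)

```text
time_s: 12.7
ee_pos: [454.7, 70.7, 66.1]
ee_rot: [-179.9, 0.0, 13.9]
force: [3.3, 4.0, -3.1]
gripper_width: 15.5
gripper_force: 25.0
```

Emit:
send_rows(
  targets=[
    [[0,0,0,0.0075,-0.0145,0,1]],
  ],
)

```text
time_s: 12.8
ee_pos: [456.4, 67.4, 66.1]
ee_rot: [-180.0, 0.0, 13.9]
force: [3.4, 1.0, -5.0]
gripper_width: 16.2
gripper_force: 25.0
```

Emit:
send_rows(
  targets=[
    [[0,0,0,0.008,-0.014,0,1]],
  ],
)

```text
time_s: 12.9
ee_pos: [458.2, 64.1, 66.1]
ee_rot: [180.0, -0.0, 13.9]
force: [4.4, 0.4, -5.6]
gripper_width: 15.9
gripper_force: 25.0
```

Emit:
send_rows(
  targets=[
    [[0,0,0,0.009,-0.0135,0,1]],
  ],
)

```text
time_s: 13.0
ee_pos: [460.0, 61.4, 66.0]
ee_rot: [180.0, -0.0, 13.9]
force: [3.7, 2.4, -4.1]
gripper_width: 16.0
gripper_force: 25.0
```

Emit:
send_rows(
  targets=[
    [[0,0,0,0.01,-0.013,0,1]],
  ],
)

```text
time_s: 13.1
ee_pos: [461.7, 59.0, 66.0]
ee_rot: [-180.0, 0.0, 13.9]
force: [2.5, 3.7, -3.7]
gripper_width: 16.0
gripper_force: 25.0
```

Emit:
send_rows(
  targets=[
    [[0,0,0,0.01,-0.0125,0,1]],
  ],
)

```text
time_s: 13.2
ee_pos: [463.6, 56.6, 66.0]
ee_rot: [-180.0, 0.0, 13.9]
force: [3.5, 2.9, -2.5]
gripper_width: 16.1
gripper_force: 25.0
```

Emit:
send_rows(
  targets=[
    [[0,0,0,0.011,-0.012,0,1]],
  ],
)

```text
time_s: 13.3
ee_pos: [465.8, 54.2, 65.9]
ee_rot: [-180.0, 0.0, 13.9]
force: [2.1, 2.7, -2.1]
gripper_width: 16.1
gripper_force: 25.0
```

Emit:
send_rows(
  targets=[
    [[0,0,0,-0.0055,0.006,0,1],[0,0,0,-0.0055,0.006,0,1]],
  ],
)

```text
time_s: 13.5
ee_pos: [463.8, 56.5, 66.0]
ee_rot: [180.0, 0.0, 13.9]
force: [2.5, 1.6, -2.5]
gripper_width: 16.3
gripper_force: 25.0
```

Emit:
send_rows(
  targets=[
    [[0,0,0,-0.005,0.006,0,1],[0,0,0,-0.005,0.0065,0,1]],
  ],
)

```text
time_s: 13.7
ee_pos: [461.6, 59.2, 66.0]
ee_rot: [180.0, 0.0, 13.9]
force: [3.1, 0.7, -3.2]
gripper_width: 16.0
gripper_force: 25.0
```

Emit:
send_rows(
  targets=[
    [[0,0,0,-0.005,0.0065,0,1],[0,0,0,-0.005,0.0065,0,1]],
  ],
)

```text
time_s: 13.9
ee_pos: [460.3, 61.1, 66.0]
ee_rot: [179.9, -0.1, 14.0]
force: [5.5, -3.8, -4.4]
gripper_width: 16.3
gripper_force: 25.0
```

Emit:
send_rows(
  targets=[
    [[0,0,0,-0.0045,0.0065,0,1],[0,0,0,-0.0045,0.007,0,1]],
  ],
)

```text
time_s: 14.1
ee_pos: [458.6, 63.9, 66.0]
ee_rot: [179.9, -0.1, 14.0]
force: [4.8, -4.2, -4.0]
gripper_width: 16.3
gripper_force: 25.0
```

Emit:
send_rows(
  targets=[
    [[0,0,0,-0.004,0.007,0,1],[0,0,0,-0.004,0.007,0,1]],
  ],
)

```text
time_s: 14.3
ee_pos: [457.5, 65.7, 66.0]
ee_rot: [179.8, -0.1, 14.0]
force: [4.6, -3.1, -4.1]
gripper_width: 16.0
gripper_force: 25.0
```

Emit:
send_rows(
  targets=[
    [[0,0,0,-0.004,0.007,0,1],[0,0,0,-0.0035,0.0075,0,1]],
  ],
)

```text
time_s: 14.5
ee_pos: [455.3, 69.8, 66.1]
ee_rot: [179.9, -0.0, 13.9]
force: [4.5, -5.0, -3.7]
gripper_width: 16.0
gripper_force: 25.0
```

Emit:
send_rows(
  targets=[
    [[0,0,0,-0.0035,0.007,0,1],[0,0,0,-0.0035,0.0075,0,1]],
  ],
)

```text
time_s: 14.7
ee_pos: [453.6, 73.4, 66.0]
ee_rot: [-180.0, -0.0, 13.9]
force: [4.8, 0.9, -2.5]
gripper_width: 16.0
gripper_force: 25.0
```

Emit:
send_rows(
  targets=[
    [[0,0,0,-0.003,0.0075,0,1],[0,0,0,-0.003,0.0075,0,1]],
  ],
)

```text
time_s: 14.9
ee_pos: [452.4, 76.4, 66.0]
ee_rot: [-180.0, -0.0, 13.9]
force: [4.7, 0.7, -2.8]
gripper_width: 16.3
gripper_force: 25.0
```

Emit:
send_rows(
  targets=[
    [[0,0,0,-0.003,0.0075,0,1],[0,0,0,-0.0025,0.008,0,1]],
  ],
)

```text
time_s: 15.1
ee_pos: [451.4, 79.4, 66.1]
ee_rot: [180.0, -0.0, 13.9]
force: [3.8, 1.1, -2.8]
gripper_width: 15.8
gripper_force: 25.0
```

Emit:
send_rows(
  targets=[
    [[0,0,0,-0.0025,0.0075,0,1],[0,0,0,-0.002,0.008,0,1]],
  ],
)

```text
time_s: 15.3
ee_pos: [450.4, 82.7, 66.0]
ee_rot: [-180.0, -0.0, 13.9]
force: [4.0, 1.8, -3.1]
gripper_width: 16.3
gripper_force: 25.0
```

Emit:
send_rows(
  targets=[
    [[0,0,0,-0.002,0.008,0,1],[0,0,0,-0.002,0.008,0,1]],
  ],
)

```text
time_s: 15.5
ee_pos: [449.7, 86.0, 66.0]
ee_rot: [-180.0, -0.0, 13.9]
force: [3.3, 3.3, -3.9]
gripper_width: 15.9
gripper_force: 25.0
```

Emit:
send_rows(
  targets=[
    [[0,0,0,-0.0015,0.008,0,1],[0,0,0,-0.0015,0.008,0,1]],
  ],
)

```text
time_s: 15.7
ee_pos: [449.2, 89.1, 66.0]
ee_rot: [-180.0, -0.0, 13.9]
force: [3.7, 1.9, -2.5]
gripper_width: 16.0
gripper_force: 25.0
```

Emit:
send_rows(
  targets=[
    [[0,0,0,-0.001,0.008,0,1],[0,0,0,-0.001,0.008,0,1]],
  ],
)

```text
time_s: 15.9
ee_pos: [448.8, 91.8, 66.0]
ee_rot: [180.0, -0.0, 13.9]
force: [5.4, 0.6, -3.9]
gripper_width: 16.1
gripper_force: 25.0
```

Emit:
send_rows(
  targets=[
    [[0,0,0,-0.001,0.008,0,1],[0,0,0,-0.0005,0.008,0,1]],
  ],
)

```text
time_s: 16.1
ee_pos: [448.5, 94.8, 66.0]
ee_rot: [179.9, -0.0, 13.9]
force: [4.1, -1.0, -3.2]
gripper_width: 16.5
gripper_force: 25.0
```

Emit:
send_rows(
  targets=[
    [[0,0,0,-0.0005,0.008,0,1],[0,0,0,0,0.008,0,1]],
  ],
)

```text
time_s: 16.3
ee_pos: [448.5, 98.0, 66.0]
ee_rot: [179.9, -0.0, 13.9]
force: [5.5, -0.9, -4.0]
gripper_width: 16.1
gripper_force: 25.0
```

Emit:
send_rows(
  targets=[
    [[0,0,0,0,0.008,0,1],[0,0,0,0,0.008,0,1]],
  ],
)

```text
time_s: 16.5
ee_pos: [448.5, 101.1, 66.0]
ee_rot: [179.9, -0.0, 13.9]
force: [5.3, -0.4, -3.8]
gripper_width: 16.3
gripper_force: 25.0
```

```bash
cat > an.py <<'E'
import numpy as np
c=np.array([513.76,98.3])
B1=[[460.2,61.6,2.4,-3.5],[458.9,63.7,3.8,-8.9],[457.2,66.5,2.1,-4.9],[455.4,69.8,1.4,-.9],[453.8,73.4,1.7,-1.8],[452.5,76.6,1.9,-1.5],[451.5,79.7,2,-1.2],[450.5,83,1.7,.9],[449.8,86.3,3.1,1.6],[449.2,89.3,2.6,1.1],[448.9,92.2,3.5,.2],[448.6,95.2,4.9,-.5],[448.5,98.4,3.7,-.5],[448.6,101.5,4.8,-.8],[448.8,104.8,3.7,-1.5],[449.2,108,4.9,-1.8]]
F1=[[448.8,105,5.2,.2],[448.5,101.6,4.9,-.5],[448.5,98.4,5.5,1.6],[448.6,95.2,5.3,1.5],[448.7,92,4.6,1.9],[449.1,89.4,5,6.6],[449.5,87,4.1,5.8],[450.2,83.5,3,7.5],[450.9,80.9,4.1,4.7],[452.1,77.1,3.6,3.4],[453.4,73.8,3.7,3.2],[454.7,70.7,3.3,4],[456.4,67.4,3.4,1],[458.2,64.1,4.4,.4],[460,61.4,3.7,2.4],[461.7,59,2.5,3.7],[463.6,56.6,3.5,2.9],[465.8,54.2,2.1,2.7]]
B2=[[463.8,56.5,2.5,1.6],[461.6,59.2,3.1,.7],[460.3,61.1,5.5,-3.8],[458.6,63.9,4.8,-4.2],[457.5,65.7,4.6,-3.1],[455.3,69.8,4.5,-5],[453.6,73.4,4.8,.9],[452.4,76.4,4.7,.7],[451.4,79.4,3.8,1.1],[450.4,82.7,4,1.8],[449.7,86,3.3,3.3],[449.2,89.1,3.7,1.9],[448.8,91.8,5.4,.6],[448.5,94.8,4.1,-1],[448.5,98,5.5,-.9],[448.5,101.1,5.3,-.4]]
def show(n,D,s):
    D=np.array(D);a=np.arctan2(D[:,1]-c[1],D[:,0]-c[0])%(2*np.pi)
    T=-s*(-np.sin(a)*D[:,2]+np.cos(a)*D[:,3]);Rr=np.cos(a)*D[:,2]+np.sin(a)*D[:,3]
    print(n,*[f"{x:.2f}:{t:.1f}/{r:.1f}" for x,t,r in zip(a,T,Rr)])
if __name__=="__main__":
    show("F",F1,1);show("B1",B1,-1);show("B2",B2,-1)
E
python3 an.py; python3 -c "
from h import *
s=env.state();print({k:np.round(v,2) for k,v in s.items()})"
```

```text
F 3.04:0.7/-5.2 3.09:-0.3/-4.9 3.14:1.6/-5.5 3.19:1.2/-5.4 3.24:1.4/-4.8 3.28:5.9/-5.9 3.32:5.0/-5.0 3.37:6.6/-4.6 3.41:3.4/-5.2 3.47:2.0/-4.5 3.53:1.6/-4.6 3.58:2.2/-4.7 3.64:-0.7/-3.5 3.69:-2.0/-4.0 3.74:-0.1/-4.4 3.79:1.4/-4.2 3.84:-0.0/-4.5 3.89:0.6/-3.4
B1 3.74:4.2/-0.0 3.70:9.6/1.5 3.65:5.3/0.6 3.60:1.4/-0.9 3.54:2.3/-0.9 3.48:2.0/-1.3 3.43:1.7/-1.6 3.38:-0.5/-1.9 3.33:-1.0/-3.3 3.28:-0.7/-2.7 3.24:0.1/-3.5 3.19:0.7/-4.9 3.14:0.5/-3.7 3.09:0.6/-4.8 3.04:1.1/-3.8 2.99:1.1/-5.1
B2 3.84:0.4/-2.9 3.78:1.3/-2.9 3.75:6.3/-2.3 3.70:6.1/-1.9 3.67:5.0/-2.4 3.60:6.5/-1.9 3.53:1.0/-4.8 3.48:0.9/-4.7 3.44:0.0/-4.0 3.38:-0.8/-4.3 3.33:-2.6/-3.9 3.28:-1.4/-3.9 3.24:-0.1/-5.4 3.20:1.2/-4.0 3.15:0.9/-5.5 3.10:0.2/-5.3
{'time_s': np.float64(16.5), 'qpos': array([ 1.1320e+01,  1.7040e+01,  1.1629e+02, -9.0000e-02,  4.6640e+01,
        8.7440e+01]), 'qvel': array([ 1.8 ,  0.27, -0.43, -0.04,  0.12,  2.03]), 'effort': array([ 7.800e-01, -3.547e+01, -1.508e+01,  4.600e-01,  1.500e+00,
       -3.000e-02]), 'ee_pos': array([448.47, 101.09,  65.97]), 'ee_rot': array([ 1.7993e+02, -3.0000e-02,  1.3940e+01]), 'force': array([ 5.26, -0.44, -3.75]), 'torque': array([-0.17, -0.84,  0.03]), 'gripper_force': np.float64(25.0), 'gripper_width': np.float64(16.33)}
```

The two directions mirror each other about 3.51 rad (world angle), with onsets at 3.26 and 3.775. I'll go to the middle and feel with small to-and-fro steps.

Emit:
send_rows(
  targets=[
    [[0,0,0,0,-0.008,0,1],[0,0,0,0,-0.008,0,1],[0,0,0,0,-0.008,0,1],[0,0,0,0.0005,-0.008,0,1],[0,0,0,0.0005,-0.008,0,1],[0,0,0,0.001,-0.008,0,1]],
  ],
)

```text
time_s: 17.1
ee_pos: [448.8, 91.8, 66.0]
ee_rot: [180.0, -0.0, 13.9]
force: [3.6, 2.2, -4.8]
gripper_width: 16.1
gripper_force: 25.0
```

Emit:
send_rows(
  targets=[
    [[0,0,0,0.001,-0.008,0,1],[0,0,0,0.001,-0.008,0,1]],
  ],
)

```text
time_s: 17.3
ee_pos: [449.1, 89.3, 66.0]
ee_rot: [-179.9, -0.0, 13.9]
force: [4.7, 4.3, -3.1]
gripper_width: 16.3
gripper_force: 25.0
```

Emit:
send_rows(
  targets=[
    [[0,0,0,0.0015,-0.008,0,1],[0,0,0,0.0015,-0.008,0,1]],
  ],
)

```text
time_s: 17.5
ee_pos: [449.5, 86.9, 66.0]
ee_rot: [-179.8, -0.0, 13.8]
force: [3.3, 8.3, -3.2]
gripper_width: 15.8
gripper_force: 25.0
```

Emit:
send_rows(
  targets=[
    [[0,0,0,0.002,-0.008,0,1],[0,0,0,0.002,-0.008,0,1]],
  ],
)

```text
time_s: 17.7
ee_pos: [450.3, 83.1, 66.0]
ee_rot: [-179.9, -0.0, 13.9]
force: [4.2, 4.2, -3.5]
gripper_width: 16.1
gripper_force: 25.0
```

Emit:
send_rows(
  targets=[
    [[0,0,0,0.002,-0.008,0,1],[0,0,0,0.0025,-0.0075,0,1]],
  ],
)

```text
time_s: 17.9
ee_pos: [451.0, 80.4, 66.1]
ee_rot: [-179.9, -0.0, 13.8]
force: [1.8, 9.1, -2.3]
gripper_width: 16.0
gripper_force: 25.0
```

Emit:
send_rows(
  targets=[
    [[0,0,0,0.0025,-0.008,0,1],[0,0,0,0.003,-0.0075,0,1]],
  ],
)

```text
time_s: 18.1
ee_pos: [452.3, 76.5, 66.0]
ee_rot: [-180.0, 0.0, 13.9]
force: [5.4, 3.1, -2.6]
gripper_width: 16.0
gripper_force: 25.0
```

Emit:
send_rows(
  targets=[
    [[0,0,0,0,0,0,1],[0,0,0,0,0,0,1],[0,0,0,0,0,0,1]],
  ],
)

```text
time_s: 18.4
ee_pos: [452.4, 76.1, 66.0]
ee_rot: [180.0, -0.0, 13.9]
force: [5.5, 1.8, -2.1]
gripper_width: 16.0
gripper_force: 25.0
```

Emit:
send_rows(
  targets=[
    [[0,0,0,0.003,-0.0075,0,1]],
  ],
)

```text
time_s: 18.5
ee_pos: [452.9, 74.9, 66.0]
ee_rot: [-180.0, -0.0, 13.9]
force: [3.4, 3.2, -1.7]
gripper_width: 16.5
gripper_force: 25.0
```

Emit:
send_rows(
  targets=[
    [[0,0,0,0,0,0,1],[0,0,0,0,0,0,1]],
  ],
)

```text
time_s: 18.7
ee_pos: [453.0, 74.5, 66.0]
ee_rot: [180.0, -0.0, 13.9]
force: [4.7, 1.4, -0.5]
gripper_width: 15.8
gripper_force: 25.0
```

Emit:
send_rows(
  targets=[
    [[0,0,0,0.003,-0.0075,0,1]],
  ],
)

```text
time_s: 18.8
ee_pos: [453.4, 73.3, 66.0]
ee_rot: [-180.0, 0.0, 13.9]
force: [3.7, 3.3, -1.2]
gripper_width: 15.7
gripper_force: 25.0
```

Emit:
send_rows(
  targets=[
    [[0,0,0,0,0,0,1],[0,0,0,0,0,0,1]],
  ],
)

```text
time_s: 19.0
ee_pos: [453.7, 73.0, 66.0]
ee_rot: [180.0, -0.0, 13.9]
force: [4.9, 1.5, -1.8]
gripper_width: 16.2
gripper_force: 25.0
```

```bash
cat > disc.py <<'E'
from h import *
from scipy.optimize import minimize_scalar
def disc(cam="scene"):
    p,_=optics.grab_frame(cam);g=p.astype(float).mean(2)
    c=optics.camera_info(cam);K=np.array(c["camera_matrix"]);R=np.array(c["R"]);t=np.array(c["t"])
    cen=np.array([514.,98.5]);N=720;a=np.arange(N)*2*np.pi/N
    off=np.array([-1.2,.5]) if cam=="scene" else np.array([3.,-1.5])
    X=np.c_[cen+off+65*np.c_[np.cos(a),np.sin(a)],np.full(N,56.)]@R.T+t
    uv=cv2.projectPoints(X,np.zeros(3),np.zeros(3),K,np.array([c["k1"],0,0,0,0.]))[0][:,0].astype(np.float32)
    return a,cv2.remap(g.astype(np.float32),uv[:,0],uv[:,1],1).ravel()
if __name__=="__main__":
    for cam in("scene","top"):
        a,v=disc(cam)
        for lo,hi in((-.8,2.4),):
            m=((a+np.pi)%(2*np.pi)-np.pi>lo)&((a+np.pi)%(2*np.pi)-np.pi<hi)
            ph=np.angle(np.sum((v[m]-v[m].mean())*np.exp(-12j*a[m])));print(cam,"dark phase mod 30deg (rad)",(-(ph+np.pi)/12)%(np.pi/6), "tool mod", np.arctan2(env.state()["ee_pos"][1]-98.3,env.state()["ee_pos"][0]-513.76)%(np.pi/6))
        print(v[::12].round().astype(int))
E
python3 disc.py
```

```text
scene dark phase mod 30deg (rad) 0.3327629011006048 tool mod 0.3982787213719312
[146 163 140 151 153 140 118 137 152 151 145 165 127 153 153 144 187 122
 153 153 152 238  95  84  84  85 132  95  84  85  86 111 122  68  41  67
  78  78  77  79  78  78  78  78  78 126 155 152 149 153 153 183 177 153
 153 150 172 162 152 153]
top dark phase mod 30deg (rad) 0.350525740286437 tool mod 0.3980980757048227
[137 173 153 138 138 138 165 144 134  75  95 104  92  57  73  83  81  71
  64  99 106 100  56  45  64  82  79  67  51  58  52  58  61  61  65  63
  73  85  93 101 109 113 109  86  59  72  70  91  94  90 107 109 103  92
 118 137 175 135 138 138]
```

```bash
python3 - <<'E'
import disc as d, numpy as np, cv2
o=d.optics.grab_frame
for name,th in(("0",-0.52),("now",None)):
    for cam in("scene","top"):
        if name=="0": d.optics.grab_frame=lambda c:(cv2.imread(f"pics/{c}0.png")[:,:,::-1],None)
        else: d.optics.grab_frame=o
        a,v=d.disc(cam);w=(a+np.pi)%(2*np.pi)-np.pi
        lo,hi=((0.,1.9) if cam=="scene" else (-.9,.6))
        m=(w>lo)&(w<hi)&(v>120 if name=="now" else v>0)
        A=np.c_[np.ones(m.sum()),np.cos(12*a[m]),np.sin(12*a[m])];k=np.linalg.lstsq(A,v[m],rcond=None)[0]
        ph=(np.arctan2(-k[2],-k[1])/12)%(np.pi/6)
        t=-0.52 if name=="0" else np.arctan2(d.env.state()["ee_pos"][1]-98.3,d.env.state()["ee_pos"][0]-513.76)
        print(name,cam,"disc-tool mod",((ph-t+np.pi/12)%(np.pi/6))-np.pi/12, "amp",np.hypot(k[1],k[2]))
E
```

```text
0 scene disc-tool mod -0.2471109953987996 amp 7.204235337204326
0 top disc-tool mod 0.01027508075069733 amp 42.39362768841076
now scene disc-tool mod 0.2543488312683522 amp 1.5503535606296344
now top disc-tool mod 0.014096446966708365 amp 16.367566945288843
```

The top camera shows the disc turning with the tool (offset 0.01 rad before and now). The drag works over-centre: it is high on the approach and drops just past the middle, mirrored in the two directions about 3.52 rad. I'll set that angle and release.

Emit:
send_rows(
  targets=[
    [[0,0,0,-0.0025,0.006,0,1],[0,0,0,0,0,0,1],[0,0,0,0,0,0,1]],
  ],
)

```text
time_s: 19.5
ee_pos: [453.1, 74.4, 66.0]
ee_rot: [-180.0, -0.0, 13.9]
force: [4.7, 1.6, -1.7]
gripper_width: 16.2
gripper_force: 25.0
```

Emit:
send_rows(
  targets=[
    [[0,0,0,0,0,0,0.3],[0,0,0,0,0,0,0],[0,0,0,0,0,0,0],[0,0,0,0,0,0,0],[0,0,0,0,0,0,0],[0,0,0,0,0,0,0]],
  ],
)

```text
time_s: 20.1
ee_pos: [452.8, 74.2, 65.9]
ee_rot: [180.0, 0.0, 13.9]
force: [-0.2, -0.6, -0.4]
gripper_width: 45.5
gripper_force: 0.0
```

Emit:
send_rows(
  targets=[
    [[0,0,0,0,0,0.05,0],[0,0,0,0,0,0.1,0],[0,0,0,0,0,0.2,0],[0,0,0,0,0,0.2,0],[0,0,0,0,0,0,0]],
  ],
)

```text
time_s: 20.6
ee_pos: [456.7, 74.8, 181.8]
ee_rot: [179.9, -0.7, 13.9]
force: [1.1, 0.9, 0.9]
gripper_width: 45.6
gripper_force: 0.0
```

Emit:
send_rows(
  targets=[
    [[0,0,-0.045,0.082,0.168,0,1],[0,0,-0.045,0.082,0.168,0,1],[0,0,-0.045,0.082,0.168,0,1],[0,0,-0.045,0.082,0.168,0,1],[0,0,-0.045,0.082,0.168,0,1],[0,0,-0.045,0.082,0.168,0,1],[0,0,-0.043,0.082,0.168,0,1],[0,0,0,0,0,0,1],[0,0,0,0,0,0,1]],
  ],
)

```text
time_s: 21.5
ee_pos: [567.3, 309.6, 175.1]
ee_rot: [179.9, 0.1, -14.2]
force: [-0.6, -0.4, -0.6]
gripper_width: 0.5
gripper_force: 0.0
```

```bash
python3 - <<'E'
from h import *
import disc as d
for i in range(2):
    a,v=d.disc("top");w=(a+np.pi)%(2*np.pi)-np.pi;m=(w>-1.5)&(w<2.2)|(i==1)
    A=np.c_[np.ones(m.sum()),np.cos(12*a[m]),np.sin(12*a[m])];k=np.linalg.lstsq(A,v[m],rcond=None)[0]
    print("disc mod",(np.arctan2(-k[2],-k[1])/12)%(np.pi/6)-.010,"want",3.52%(np.pi/6))
for cam in("top","scene"):
    p,X=cloud(cam);P=X.reshape(-1,3);c=np.array([517.4,97]) if cam=="top" else np.array([513,98.8])
    q=P[:,:2]-c;H=P[(np.hypot(*q.T)<85)&(P[:,2]>85)&(P[:,2]<104)];z=H.mean(0)[:2]-c
    print(cam,"handle ang",np.arctan2(z[1],z[0])%6.2832,np.hypot(*z),len(H))
    u=np.array([.247,.969]);r=q@u;s=q@np.array([.969,-.247])
    T=(abs(s)<30)&(r>150)&(r<200)&(P[:,2]>55)&(P[:,2]<84)
    print("tab r",np.percentile(r[T],[2,10,50,90,98]).round(1),"s",np.percentile(s[T],[3,50,97]).round(1))
ims=[optics.grab_frame("top")[0][150:260,170:330],optics.grab_frame("scene")[0][160:290,150:320]]
ims=[cv2.resize(i[:,:,::-1],(400,300),interpolation=2) for i in ims];cv2.imwrite("pics/c3.png",np.hstack(ims))
E
```

```text
disc mod 0.3724227334974023 want 0.3784073464102071
disc mod 0.3676060057288501 want 0.3784073464102071
top handle ang 3.5201420461091617 65.41787947902966 33
tab r [168.4 168.8 169.9 173.2 175.2] s [-19.2  -1.2  17.2]
scene handle ang 3.4532057537697916 64.80142151807577 46
tab r [171.3 173.1 178.9 180.6 181.4] s [-19.8  -6.   16.9]
```

View pics/c3.png

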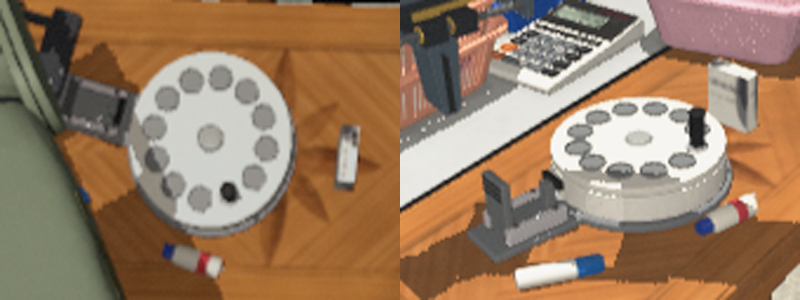

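The disc stands with its handle at about 3.515 rad, the bystanders haven't moved, and the closed fingers are outboard of the tab. I'll descend and approach.

Emit:
send_rows(
  targets=[
    [[0,0,0,0,0,-0.2,1],[0,0,0,0,0,-0.2,1],[0,0,0,0,0,-0.15,1],[0,0,0,0,0,-0.04,1],[0,0,0,0,0,0,1],[0,0,0,-0.012,-0.048,0,1],[0,0,0,-0.006,-0.024,0,1],[0,0,0,0,0,0,1]],
  ],
  grip_force=10,
)

```text
time_s: 22.6
ee_pos: [564.8, 294.4, 59.7]
ee_rot: [-179.9, -0.1, -14.3]
force: [0.3, 1.1, -0.3]
gripper_width: 0.4
gripper_force: 0.0
```

Emit:
send_rows(
  targets=[
    [[0,0,0,-0.0025,-0.0097,0,1],[0,0,0,-0.0025,-0.0097,0,1]],
  ],
)

```text
time_s: 22.8
ee_pos: [563.5, 291.2, 58.6]
ee_rot: [-180.0, -0.0, -14.3]
force: [0.1, -0.2, -0.0]
gripper_width: 0.2
gripper_force: 0.0
```

Emit:
send_rows(
  targets=[
    [[0,0,0,-0.0025,-0.0097,0,1],[0,0,0,-0.0025,-0.0097,0,1]],
  ],
)

```text
time_s: 23.0
ee_pos: [562.2, 287.2, 58.0]
ee_rot: [180.0, -0.0, -14.3]
force: [-0.5, 0.1, -0.4]
gripper_width: 0.4
gripper_force: 0.0
```

Emit:
send_rows(
  targets=[
    [[0,0,0,-0.0025,-0.0097,0,1],[0,0,0,-0.0025,-0.0097,0,1]],
  ],
)

```text
time_s: 23.2
ee_pos: [561.2, 283.3, 57.9]
ee_rot: [180.0, 0.0, -14.3]
force: [0.4, -0.3, -0.1]
gripper_width: 0.4
gripper_force: 0.0
```

Emit:
send_rows(
  targets=[
    [[0,0,0,-0.0025,-0.0097,0,1]],
  ],
)

```text
time_s: 23.3
ee_pos: [560.9, 282.1, 58.0]
ee_rot: [-179.9, -0.0, -14.3]
force: [0.1, 2.9, -1.5]
gripper_width: 0.5
gripper_force: 1.5
```

Emit:
send_rows(
  targets=[
    [[0,0,0,-0.0025,-0.0097,0,1]],
  ],
)

```text
time_s: 23.4
ee_pos: [560.5, 280.2, 58.0]
ee_rot: [-179.9, -0.0, -14.3]
force: [0.5, 3.5, -1.2]
gripper_width: 0.5
gripper_force: 1.5
```

Emit:
send_rows(
  targets=[
    [[0,0,0,-0.0025,-0.0097,0,1],[0,0,0,-0.0025,-0.0097,0,1],[0,0,0,-0.0025,-0.0097,0,1]],
  ],
)

```text
time_s: 23.7
ee_pos: [558.8, 273.7, 58.0]
ee_rot: [-180.0, -0.0, -14.3]
force: [1.5, 3.1, -1.3]
gripper_width: 0.7
gripper_force: 1.5
```

Emit:
send_rows(
  targets=[
    [[0,0,0,-0.0012,-0.0048,0,1]],
  ],
)

```text
time_s: 23.8
ee_pos: [558.5, 272.6, 58.0]
ee_rot: [180.0, 0.0, -14.3]
force: [0.9, 2.4, -1.1]
gripper_width: 0.6
gripper_force: 1.5
```

Emit:
send_rows(
  targets=[
    [[0,0,0,-0.0012,-0.0048,0,1]],
  ],
)

```text
time_s: 23.9
ee_pos: [558.2, 271.7, 57.9]
ee_rot: [180.0, 0.0, -14.3]
force: [0.3, 3.1, -1.4]
gripper_width: 0.4
gripper_force: 1.5
```

Emit:
send_rows(
  targets=[
    [[0,0,0,-0.0012,-0.0048,0,1]],
  ],
)

```text
time_s: 24.0
ee_pos: [558.0, 270.9, 58.0]
ee_rot: [-180.0, 0.0, -14.3]
force: [0.6, 5.3, -0.8]
gripper_width: 1.0
gripper_force: 2.7
```

Emit:
send_rows(
  targets=[
    [[0,0,0,-0.0006,-0.0024,0,1]],
  ],
)

```text
time_s: 24.1
ee_pos: [558.1, 270.9, 58.0]
ee_rot: [-179.9, -0.0, -14.3]
force: [1.2, 5.6, -2.3]
gripper_width: 0.4
gripper_force: 2.9
```

Emit:
send_rows(
  targets=[
    [[0,0,0,-0.0006,-0.0024,0,1]],
  ],
)

```text
time_s: 24.2
ee_pos: [558.1, 270.8, 58.0]
ee_rot: [-179.9, -0.0, -14.3]
force: [0.4, 5.9, -1.7]
gripper_width: 0.5
gripper_force: 3.4
```

Emit:
send_rows(
  targets=[
    [[0,0,0,0,0,0,1]],
  ],
)

```text
time_s: 24.3
ee_pos: [558.1, 270.9, 58.0]
ee_rot: [-179.9, -0.0, -14.3]
force: [0.4, 5.8, -1.8]
gripper_width: 0.6
gripper_force: 2.7
```

The slide stopped at y=270.9 and the force rose to about 6 N, so the shoe has met the disc after about 12 mm of travel. I'll back off and check.

Emit:
send_rows(
  targets=[
    [[0,0,0,0.006,0.024,0,1],[0,0,0,0.024,0.096,0,1],[0,0,0,0.036,0.144,0,1],[0,0,0,0,0,0.2,1],[0,0,0,0,0,0.2,1],[0,0,0,0,0.1,0.2,1],[0,0,0,0,0,0,1],[0,0,0,0,0,0,1]],
  ],
)

```text
time_s: 25.1
ee_pos: [571.1, 342.4, 178.9]
ee_rot: [180.0, -0.1, -14.2]
force: [-0.1, 0.3, -0.6]
gripper_width: 0.4
gripper_force: 0.0
```

```bash
python3 - <<'E'
from h import *
for cam in("top","scene"):
    p,X=cloud(cam);P=X.reshape(-1,3);c=np.array([517.4,97]) if cam=="top" else np.array([513,98.8])
    q=P[:,:2]-c;H=P[(np.hypot(*q.T)<85)&(P[:,2]>85)&(P[:,2]<104)];z=H.mean(0)[:2]-c
    print(cam,"handle ang",np.arctan2(z[1],z[0])%6.2832,len(H))
    u=np.array([.247,.969]);r=q@u;s=q@np.array([.969,-.247])
    T=(abs(s)<30)&(r>145)&(r<200)&(P[:,2]>55)&(P[:,2]<84)
    print("tab r",np.percentile(r[T],[2,50,98]).round(1))
    for n in("marker","cream_tube","carton_tall","pill_bottle"):
        for o in optics.place_of(cam,n)[:1]: print(n,at_z(cam,o["at"],0).round())
ims=[optics.grab_frame("top")[0][150:260,170:330],optics.grab_frame("scene")[0][160:290,150:320]]
ims=[cv2.resize(i[:,:,::-1],(400,300),interpolation=2) for i in ims];cv2.imwrite("pics/c4.png",np.hstack(ims))
E
```

```text
top handle ang 3.5233006210382403 35
tab r [155.8 160.1 167.8]
marker [461. 284.   0.]
cream_tube [380. 115.   0.]
carton_tall [512. -64.   0.]
pill_bottle [ 375. -187.    0.]
scene handle ang 3.464719680194958 47
tab r [158.9 166.3 169.1]
marker [636. 199.   0.]
cream_tube [382. 124.   0.]
carton_tall [500. -69.   0.]
pill_bottle [ 370. -185.    0.]
```

View pics/c4.png

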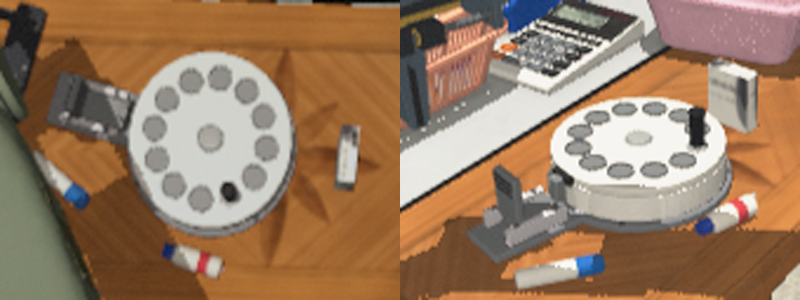

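The brake shoe is against the rim, with the tab about 12 mm further in. The handle is unchanged at 3.52 rad, and the bystanders are where they started. I'll hand the job in.

```bash
python3 -c "
from workcell import env
print(env.job_done())"
```

```text
the job is handed in; nothing more can be done
None
```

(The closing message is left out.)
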